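# Clip a model boat's deck plate into the spring holding jig

### The job

Pick up the model boat's red deck plate by its blue-and-white wheelhouse and clip it into the spring holding jig ready for painting: draw the sprung curved arm back with the plate's own long edge, lower the plate flat onto the board, bring it up against the long fixed edge and slide it along to the short end stop. Only let go once you feel it pressing lightly and squarely on both edges; do not ram them or force the arm far beyond what the plate needs, and leave the bottle, paint pot, tape and screwdriver where they are.

Things in the scene. Friction and masses are not known exactly. Their poses are not given: they have to be found in the camera images.
- deck_center (a point): Centre of the loose deck plate (110-210 g), 23 mm above its underside; axes are the plate's, z up. Red plate with white top, 70 (x) by 90 (y) by 10 mm thick, lying flat; on its middle a blue-and-white wheelhouse 44 (x) by 32 (y) mm, 36 mm high (46 mm in all), to be gripped across its 32 mm. It fits the jig either way round (half a turn).
- deck: The same deck plate, with its origin at the centre of its underside.
- jig: Fixed holding jig: plywood board 160 (x) by 200 (y) by 18 mm; the plate lies on its top, 18 mm above the bench. Origin on the bench, under a point 25 mm from the board's middle towards +y. x points from the sprung arm across to the long fixed edge, z up. Board, edges and pin are smooth: friction about 0.3.
- fence: The long fixed edge: smooth aluminium strip on the board, 8 mm high (top 26 mm above the bench). Origin straight above the jig's origin at the board's top, same axes. It runs along y from -57 to +55 mm; its face, at x = +55 mm, looks to -x.
- seat (a point): Where deck_center is when the plate is home: x = +20 mm, y = 0 from the jig's origin, 41 mm above the bench; the jig's axes. The plate's 90 mm side lies along y (long edge on the long fixed edge, short edge on the end stop).
- clip (a joint): Angle (rad) of the sprung curved steel arm about an upright pivot at x = -30, y = -85 mm of the jig. 0 at rest (forward), grows as it is drawn back towards -x, about 0.21 with the plate home, stops at 0.55. It springs forward by itself: at its pin about 2 N at 0, 4 N with the plate home, 0.12 N more per mm.
- clip_pin (a point): Middle (36 mm above the bench) of the upright orange pin at the arm's free end, 12 mm across, 19 to 53 mm above the bench. At rest x = -3, y = 0 mm of the jig: 52 mm from the long edge, too little for the 70 mm plate. With the plate home it bears on the middle of the near long edge, x = -21. The arm, 8 mm thick, lies 2 to 10 mm above the board and bows away from the plate.
- thinner: Bystander: white bottle with yellow cap, 54 mm across, 75 mm high; origin at the centre of its underside.
- paintpot: Bystander: small glass paint pot with red lid, 36 mm across, 38 mm high; origin at the centre of its underside.
- tape: Bystander: roll of tape lying flat, 68 mm across, 19 mm high; origin at the centre of its underside.
- driver: Bystander: screwdriver 160 mm long with yellow handle, lying along its x, handle to -x.
- end_stop: The short end stop: smooth aluminium strip on the board, 8 mm high, square to the long edge; same origin and axes as the long edge's. It runs from x = -5 to +55 mm; its face, at y = -45 mm, looks to +y. The jig's +y end is open.

How it is judged (in metres and radians):
On the way, in this order (a step that is already met when the one before it is completed fails the run):
1. the sprung arm is drawn back further than its place on the seated plate (value of joint clip above 0.235 rad and contact force between the fingers and deck above 0.5 N), for 0.1 s.
2. the plate, still held in the fingers, is flat on the board, against both fixed edges and pressing on each (over 1 N) (contact force between the fingers and deck above 0.5 N and x of deck_center in the frame of seat above -0.002 m and y of deck_center in the frame of seat below 0.002 m and z of deck_center in the frame of seat below 0.002 m and angle between the x axis of deck_center and the x axis of seat, either way round below 0.04 rad and contact force between deck and fence above 1 N and contact force between deck and end_stop above 1 N), for 0.15 s.
At the end, for the whole second after the job is handed in: the deck plate lies flat on the board, within 2 mm of both the long edge and the end stop and square to them within 0.04 rad, at rest and let go, with the sprung arm's pin bearing on its near edge (arm between 0.17 and 0.25 rad) (x of deck_center in the frame of seat between -0.002 and 0.002 m and y of deck_center in the frame of seat between -0.002 and 0.002 m and z of deck_center in the frame of seat below 0.002 m and angle between deck_center's own z axis and vertical below 0.04 rad and angle between the x axis of deck_center and the x axis of seat, either way round below 0.04 rad and value of joint clip between 0.17 and 0.25 rad and linear speed of deck below 0.01 m/s); the robot touches nothing.
It fails at once if the plate is rammed against the long edge or the end stop (over 16 N) (contact force between deck and fence above 16 N or contact force between deck and end_stop above 16 N).
It fails at once if the sprung arm is forced past 0.45 rad (value of joint clip above 0.45 rad).
It fails at once if a bystander is moved by more than 20 mm (distance of any of thinner, paintpot, tape, driver from where it was at the start of the episode above 0.02 m).
It also fails if it takes over 51 s, if anything falls off the work surface, if the arm or the gripper's body presses on something with over 40 N, if the wrist force passes 120 N, or if a joint passes its speed limit or range.

### The arm

A 6-joint arm with a two-finger parallel gripper is mounted at the origin on the work surface. World frame = base frame: x ahead of the robot, y to its left, z up, the work surface at z = 0. Lengths are in mm, angles in degrees, forces in N, time in s.
With the tool pointing down it reaches from about 325 to 925 mm from the base axis. Payload 3.1 kg.
Tool frame: the origin (TCP) lies at the very end of the fingers, on their centre line; the grasp point (between the pads) lies grasp_offset behind it (grasp_offset is the distance from the TCP to the grasp point, in mm); z points along the fingers, y is the line along which they close (so a half turn about z gives the same grasp; the last joint's range is limited). The gripper opens to 85 mm and grips with 20 to 120 N. Pads are 22 mm wide; open, the fingers measure 114 mm over their backs; the gripper's body (76 mm by 85 mm) begins 54 mm behind the grasp point. The pads swing forward as they close: fully open they stand 13 mm farther back than shut.
Start: joints at [59.576, 12.427, 92.441, -0, 75.132, -6.429], TCP at [254.149, 571.006, 206.8] pointing down, gripper open.
Joint ranges: [-157.48, 157.48], [-44.54, 120.13], [17.64, 146.25], [-64.5, 244.5], [7.68, 150.69], [-147.95, 147.95]. Speed limits (degrees/s): [159.86, 159.86, 180, 180, 180, 180].

### API

Orientations are given as [roll, pitch, yaw] about the fixed x, y, z axes, in that order (R = Rz(yaw) Ry(pitch) Rx(roll)).
In Python, from station import * gives the robot as it stands. Calls block until the motion is done:
- goto(position, orientation): joint-space move of the TCP to a pose.
- move_l(position, attitude=None, speed=150): straight line of the TCP; attitude=None keeps the orientation; speed is the mean speed in mm/s.
- move_j(angles): joint-space move.
- grip(opening, squeeze=None): finger opening in mm; squeeze is the grip in N (None keeps the last); returns when the fingers have stopped.
- wait(seconds).
- solve_ik(position, orientation): joint angles nearest the present ones, or None.
- get_obs(): the state.
- get_image(name): name is "scene" or "top"; returns the picture (400x640x3 uint8, red, green, blue); there is no depth.
- get_calibration(name): a dict with "fx", "fy", "cx", "cy" (pixels), "D" ([k1, k2, p1, p2, k3] as OpenCV has them; the pictures are not rectified), "R" (3x3) and "t" (3): a world point X has camera coordinates R X + t. Camera axes: x right, y down, z forward; pixel columns grow to the right and rows downward; lengths in mm; the calibration is good to about 2 mm. A picture is of the moment at which its call begins. get_calibration takes no time and is no camera call.
A pose or a line that the arm cannot do raises Unreachable and nothing moves.
- sign_off(): hands the job in; it is judged then, once.
Trained networks look in the newest picture that a camera, given by its name, has taken for a name from the list of things; names that differ only in an ending like _2 or _b are one class to them, and where a whole thing is asked for, a point or a joint stands for the part that bears it (a point fixed in the world has none). Each returns a list of dicts, best first, with "score" (0 to 1); they miss things now and then, are a little off and sometimes report something else, mostly with a low value. They report only what shows in the picture. A call takes as long as a camera call.
- spot_in(name, camera): "extent" ([centre column, centre row, width, height] in pixels, round what is visible of it).
- regions_of(name, camera): "region" (400x640 bool, what is visible of it) and "extent" ([centre column, centre row, width, height] in pixels, round what is visible of it).
The state is a dict: "t": time; "joint_pos": joint angles; "qvel": joint speeds; "effort": joint torques, N m; "tcp_pos": TCP position; "ee_rot": TCP orientation; "wrist_force": force on the tool from outside, world axes, zero at the start; "moment": the same for the moment, N m; "grip_width": finger opening in mm; "grip_force": force on a finger pad.
Only numpy, scipy, OpenCV 4.12 (cv2) and the standard library are available. Lean on these libraries where they do the work, as an engineer would, in place of code of your own. Each camera call takes 0.05 s, during which the arm holds its last target. There are 200 camera calls.

## Working session

There is one attempt and no reset: what is moved stays moved. The work goes in short steps, each a Python script; the robot and the scene stay as the last script left them, time stands still between calls to the robot, and variables do not carry over. Pictures are saved under pics/ and viewed, at most 10 in all, crops included, and the job is handed in when it is done.

```bash
ls; mkdir -p pics
python3 - <<'E'
from station import *
import cv2,numpy as np
o=get_obs();print({k:np.round(v,2) for k,v in o.items()})
for c in("top","scene"):
    im=get_image(c);cv2.imwrite(f"pics/{c}0.png",im[:,:,::-1])
    k=get_calibration(c);print(c,k)
    for n in("deck","jig","fence","end_stop","clip","clip_pin","thinner","paintpot","tape","driver"):
        r=regions_of(n,c);print(n,[(round(float(x["score"]),2),np.round(x["extent"]).tolist()) for x in r[:2]])
        if r: np.save(f"pics/{c}_{n}.npy",r[0]["region"])
E
```

```text
pics
{'t': np.float64(0.0), 'joint_pos': array([59.58, 12.48, 92.53, -0.  , 75.13, -6.43]), 'qvel': array([-0.04, -0.03,  0.03, -0.09,  0.07,  0.03]), 'effort': array([ 0.000e+00, -3.968e+01, -3.039e+01, -0.000e+00,  1.000e-02,
       -0.000e+00]), 'tcp_pos': array([253.7 , 570.23, 205.46]), 'ee_rot': array([-1.7986e+02, -1.0000e-02,  1.5601e+02]), 'wrist_force': array([ 0.34,  0.35, -0.17]), 'moment': array([-0.02,  0.03,  0.01]), 'grip_force': np.float64(0.0), 'grip_width': np.float64(84.82)}
top {'fx': 409.6858425866528, 'fy': 409.6858425866528, 'cx': 321.0867041375616, 'cy': 201.5184153892685, 'D': array([-0.10212442,  0.        ,  0.        ,  0.        ,  0.        ]), 'R': array([[ 0.00854389, -0.99978181, -0.01906144],
       [-0.997267  , -0.00712035, -0.07353801],
       [ 0.07338624,  0.01963765, -0.99711024]]), 't': array([-2.05528870e-01,  5.53122489e+02,  1.21765333e+03])}
deck [(0.61, [268.0, 226.0, 35.0, 29.0])]
jig [(0.97, [364.0, 217.0, 74.0, 69.0])]
fence [(0.45, [352.0, 196.0, 39.0, 10.0])]
end_stop []
clip [(0.73, [365.0, 217.0, 74.0, 68.0]), (0.69, [372.0, 224.0
[... 404 characters left out ...]
8134, 0.        , 0.        , 0.        , 0.        ]), 'R': array([[ 0.40535007,  0.91406109,  0.01355144],
       [ 0.73602072, -0.31753247, -0.59786841],
       [-0.54218523,  0.25232014, -0.80147971]]), 't': array([-205.67287562, -383.83134736, 1514.72897989])}
deck [(0.69, [378.0, 172.0, 38.0, 33.0])]
jig [(0.74, [281.0, 218.0, 97.0, 78.0])]
fence [(0.66, [305.0, 225.0, 43.0, 20.0])]
end_stop [(0.7, [277.0, 221.0, 15.0, 15.0])]
clip [(0.58, [272.0, 209.0, 40.0, 18.0])]
clip_pin [(0.71, [272.0, 208.0, 44.0, 19.0])]
thinner [(0.95, [380.0, 249.0, 22.0, 27.0])]
paintpot [(0.7, [454.0, 209.0, 17.0, 18.0])]
tape [(0.57, [429.0, 140.0, 22.0, 24.0])]
driver [(0.74, [176.0, 229.0, 36.0, 43.0])]
```

Run:
```python
import cv2
a=cv2.imread("pics/top0.png")[120:290,180:470];b=cv2.imread("pics/scene0.png")[100:300,150:480]
cv2.imwrite("pics/top0c.png",cv2.resize(a,(0,0),fx=2.75,fy=2.75,interpolation=2))
cv2.imwrite("pics/scene0c.png",cv2.resize(b,(0,0),fx=2.4,fy=2.4,interpolation=2))
```

```text
(no output)
```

View pics/top0c.png

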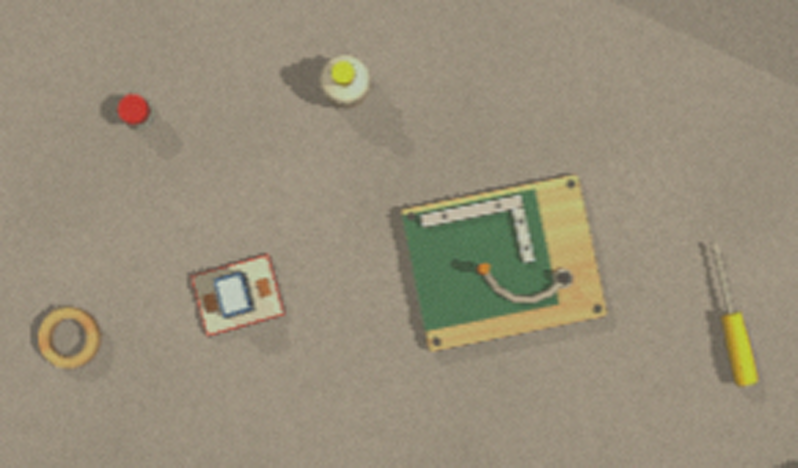

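View pics/scene0c.png

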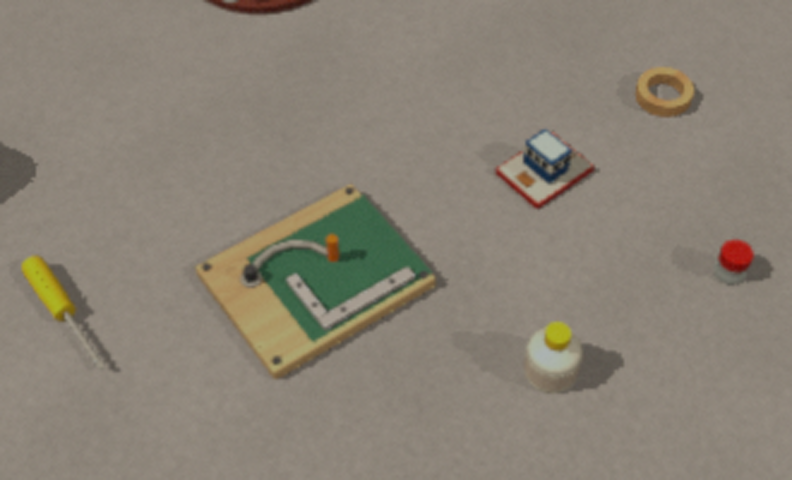

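```bash
cat > fit.py <<'E'
import numpy as np,cv2
from scipy.optimize import minimize
from station import get_calibration
S=4
CAL={c:get_calibration(c) for c in("top","scene")}
def proj(c,P):
    k=CAL[c];K=np.array([[k["fx"],0,k["cx"]],[0,k["fy"],k["cy"]],[0,0,1]])
    return cv2.projectPoints(np.asarray(P,float),cv2.Rodrigues(k["R"])[0],k["t"],K,k["D"])[0][:,0]
def box(x,y,z,cx=0,cy=0,z0=0):
    return [[cx+a*x/2,cy+b*y/2,z0+d*z] for a in(-1,1) for b in(-1,1) for d in(0,1)]
def place(P,p):
    P=np.array(P);c,s=np.cos(p[2]),np.sin(p[2])
    return np.c_[p[0]+c*P[:,0]-s*P[:,1],p[1]+s*P[:,0]+c*P[:,1],P[:,2]]
JIG=[box(160,200,18,0,-25)];DECK=[box(70,90,10),box(44,32,46)]
def cost(p,parts,masks):
    e=0
    for c,m in masks.items():
        im=np.zeros(m.shape,np.uint8)
        for P in parts:
            h=cv2.convexHull(proj(c,place(P,p)).astype(np.float32))
            cv2.fillConvexPoly(im,np.round((h*S+S/2-.5)*16).astype(np.int32),1,shift=4)
        e+=1-(im&m).sum()/(im|m).sum()
    return e/len(masks)
def fit(parts,masks,p0):
    M={c:cv2.resize(m.astype(np.float32),None,fx=S,fy=S,interpolation=cv2.INTER_LINEAR).__gt__(.5).astype(np.uint8) for c,m in masks.items()}
    sx=np.array([[0,0,0],[10,0,0],[0,10,0],[0,0,.1]])+p0
    r=minimize(cost,p0,(parts,M),method="Nelder-Mead",options=dict(initial_simplex=sx,xatol=.01,fatol=1e-6))
    r=minimize(cost,r.x,(parts,M),method="Nelder-Mead",options=dict(initial_simplex=r.x+np.array([[0,0,0],[3,0,0],[0,3,0],[0,0,.05]]),xatol=.01,fatol=1e-6))
    return r.x,r.fun
def ray(c,uv,z):
    k=CAL[c];K=np.array([[k["fx"],0,k["cx"]],[0,k["fy"],k["cy"]],[0,0,1]])
    n=cv2.undistortPoints(np.array([[uv]],float),K,k["D"])[0,0]
    d=k["R"].T@[n[0],n[1],1];o=-k["R"].T@k["t"];return (o+d*(z-o[2])/d[2])[:2]
E
python3 - <<'E'
from fit import *
L=lambda n:{c:np.load(f"pics/{c}_{n}.npy") for c in("top","scene")}
cr=lambda u,v:(180+u/2.75,120+v/2.75)
for n,parts,uv,z in(("jig",JIG,cr(504,263),18),("deck",DECK,cr(237,294),10)):
    m=L(n);g=ray("top",uv,z);print(n,g,{c:int(x.sum()) for c,x in m.items()})
    p0=np.array([*g,np.deg2rad(11)])
    for mm in(m,{"top":m["top"]},{"scene":m["scene"]}):
        p,e=fit(parts,mm,p0);print(list(mm),p[:2].round(1),np.rad2deg(p[2]).round(2),round(e,3))
# checks: hand-read points
print("pin",ray("top",cr(484,268),53),ray("scene",(150+333/2.4,100+238/2.4),53))
print("fence corner top outer",ray("top",cr(521,197),26),"scene",ray("scene",(150+325/2.4,100+328/2.4),26))
print("fence inner corner",ray("top",cr(514,210),26))
print("house top",ray("top",cr(234,294),46),ray("scene",(150+549/2.4,100+147/2.4),46))
E
```

```text
jig [ 511.47242523 -123.51020058] {'top': 3488, 'scene': 4437}
['top', 'scene'] [508.5 -96.2] 11.92 0.03
['top'] [508.1 -98.3] 11.77 0.027
['scene'] [509.5 -95.3] 11.93 0.021
deck [475.07831679 171.04701854] {'top': 645, 'scene': 710}
['top', 'scene'] [475.2 172.9] 17.61 0.094
['top'] [474.2 170.6] 16.09 0.078
['scene'] [475.8 174.8] 18.67 0.076
pin [504.59522904 -99.27214311] [508.45485637 -95.04351741]
fence corner top outer [ 583.56814898 -141.38733005] scene [ 591.54330677 -137.5361635 ]
fence inner corner [ 569.22563385 -133.71624986]
house top [474.6747806  168.76678528] [479.94677488 173.74300236]
```

Run:
```python
import station
from station import *
import numpy as np
print(grasp_offset)
for p,y in(([475,172.7,120],17),([475,172.7,15],17),([505,-96,50],12)):
    for a in(y,y+180):print(p,a,np.round(solve_ik(p,[180,0,a]),1))
```

```text
18.700000000000003
[475, 172.7, 120] 17 [ 12.    3.3 112.7  -0.   64.1  85. ]
[475, 172.7, 120] 197 [ 12.    3.3 112.7   0.   64.1 -95. ]
[475, 172.7, 15] 17 [ 12.   12.8 115.5  -0.   51.7  85. ]
[475, 172.7, 15] 197 [ 12.   12.8 115.5   0.   51.7 -95. ]
[505, -96, 50] 12 [-18.6  10.3 113.7  -0.   56.   59.4]
[505, -96, 50] 192 [ -18.6   10.3  113.7    0.    56.  -120.6]
```

Run:
```python
from station import *
import numpy as np,cv2
def s(l):
    o=get_obs();print(l,round(o["t"],2),o["tcp_pos"].round(1),o["ee_rot"].round(2),"F",o["wrist_force"].round(2),"M",o["moment"].round(2),round(o["grip_width"],1),round(o["grip_force"],1))
p=np.array([475.,172.7]);R=[180,0,17]
grip(72,60)
goto([*p,110],R);s("above")
cv2.imwrite("pics/t1.png",get_image("top")[120:290,180:470,::-1])
cv2.imwrite("pics/s1.png",get_image("scene")[100:300,150:480,::-1])
move_l([*p,40],speed=120);move_l([*p,14],speed=50);s("down")
grip(20,60);wait(.2);s("gripped")
move_l([*p,17],speed=20);s("lift3")
move_l([*p,75],speed=100);wait(.2);s("lifted")
a=cv2.resize(get_image("top")[170:290,220:360,::-1],None,fx=2.8,fy=2.8)
b=cv2.resize(get_image("scene")[80:210,310:460,::-1],None,fx=2.6,fy=2.6)
h=min(a.shape[0],b.shape[0]);cv2.imwrite("pics/held.png",np.hstack([a[:h],b[:h]]))
```

```text
above 3.09 [475.2 173.3 110.3] [-1.7999e+02 -4.0000e-02  1.7060e+01] F [-0.67  0.34 -0.9 ] M [ 0.    0.02 -0.02] 71.8 0.0
down 4.59 [474.9 172.7  13.7] [-1.8e+02  3.0e-02  1.7e+01] F [-0.37 -0.4   0.3 ] M [ 0.03  0.01 -0.03] 71.9 0.0
gripped 5.24 [475.7 172.8  14.7] [ 1.7999e+02 -7.0000e-02  1.7000e+01] F [-0.97  0.05  5.59] M [-0.05  0.16 -0.01] 30.2 60.0
lift3 5.54 [474.2 172.6  16.4] [-1.7999e+02  8.0000e-02  1.7000e+01] F [-0.65  0.09 -1.55] M [-0.03 -0.    0.02] 30.0 59.4
lifted 6.47 [474.1 172.5  74. ] [-1.7999e+02  1.2000e-01  1.7000e+01] F [ 0.26 -0.28 -2.34] M [-0.03 -0.01  0.02] 29.4 59.4
```

View pics/held.png

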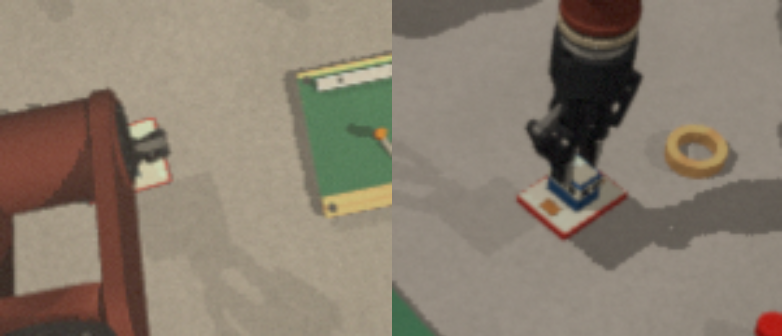

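```bash
cat > h.py <<'E'
from station import *
import numpy as np
J=np.array([508.5,-96.5]);Y=11.9;a=np.deg2rad(Y)
X=np.array([np.cos(a),np.sin(a)]);V=np.array([-X[1],X[0]])
P=lambda x,y,z:[*(J+x*X+y*V),z]
A=[180,0,Y]
def F(n=6):
    f=[];m=[]
    for _ in range(n):
        wait(.02);o=get_obs();f.append(o["wrist_force"]);m.append(o["moment"])
    f=np.mean(f,0);m=np.mean(m,0);q=o["tcp_pos"];d=q[:2]-J
    return np.array([f[:2]@X,f[:2]@V,f[2]]),np.array([d@X,d@V,q[2]]),m,o
def s(l):
    f,q,m,o=F();print(l,round(o["t"],2),"q",q.round(2),"F",f.round(2),"M",m.round(2),round(o["grip_width"],1));return f,q
E
python3 - <<'E'
from h import *
import cv2
o=get_obs();move_l([*o["tcp_pos"][:2],95],speed=120)
goto(P(48,10,95),A);s("over")
move_l(P(48,10,48),speed=70);f0,_=s("low")
np.save("f0.npy",f0)
for x in range(44,13,-3):
    move_l(P(x,10,48),speed=25);f,q=s(x)
    if abs(f[0]-f0[0])>9: print("high");break
b=cv2.resize(get_image("scene")[150:280,200:360,::-1],None,fx=4,fy=4,interpolation=2)
cv2.imwrite("pics/back.png",b)
E
```

```text
over 8.02 q [47.84 11.81 94.61] F [ 0.01  0.06 -2.02] M [ 0.02 -0.   -0.  ] 29.7
low 8.94 q [48.65  9.63 48.68] F [-0.05  0.22 -1.66] M [ 0.01  0.02 -0.01] 29.8
44 9.35 q [44.06  9.93 48.2 ] F [ 0.22 -0.   -1.55] M [ 0.01  0.01 -0.04] 29.9
41 9.72 q [40.99 10.   48.  ] F [ 0.08  0.51 -1.56] M [ 0.01 -0.02  0.  ] 29.7
38 10.08 q [38.1   9.94 48.07] F [ 0.31 -0.32 -2.02] M [-0.02 -0.12  0.01] 29.8
35 10.45 q [35.56  9.99 48.3 ] F [ 2.49  0.43 -1.59] M [ 0.24 -0.43  0.  ] 29.9
32 10.82 q [32.14  9.97 48.11] F [ 2.77  0.8  -1.18] M [ 0.24 -0.47 -0.02] 30.0
29 11.18 q [29.04  9.93 48.05] F [ 2.8   0.67 -1.33] M [ 0.23 -0.54  0.01] 29.9
26 11.55 q [26.02 10.   48.02] F [ 3.1   0.51 -1.8 ] M [ 0.3  -0.6  -0.02] 29.6
23 11.92 q [23.03  9.96 48.03] F [ 3.77  1.12 -1.56] M [ 0.33 -0.66 -0.01] 29.8
20 12.28 q [20.09  9.96 48.08] F [ 3.79  0.81 -1.15] M [ 0.37 -0.72  0.  ] 30.0
17 12.65 q [17.16  9.95 48.07] F [ 4.09  0.99 -0.64] M [ 0.4  -0.76 -0.02] 29.9
14 13.02 q [14.21  9.94 48.09] F [ 4.28  0.96 -1.24] M [ 0.37 -0.81  0.  ] 29.7
```

View pics/back.png

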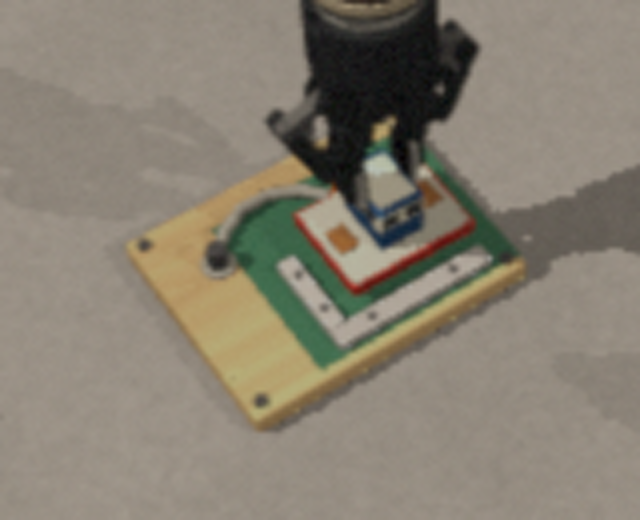

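Run:
```python
from h import *
move_l(P(12,10,48),speed=25);wait(.15);f0,_=s("back")
move_l(P(12,10,36),speed=30);f1,_=s("36")
z=36
while z>29.5:
    z-=.5;move_l(P(12,10,z),speed=15)
    f,q=s(z)
    if f[2]-f0[2]>2.5:break
np.save("st.npy",[12,10,z])
```

```text
back 13.57 q [12.16  9.98 48.05] F [ 4.39  1.16 -0.88] M [ 0.41 -0.88 -0.01] 29.8
36 14.22 q [11.69  9.88 35.65] F [ 4.47 -1.2  -2.89] M [-0.   -0.98  0.06] 29.8
35.5 14.57 q [12.09  9.9  35.6 ] F [ 4.76 -1.44 -2.15] M [-0.02 -0.97  0.05] 30.0
35.0 14.92 q [12.26  9.89 35.26] F [ 4.77 -0.5  -0.68] M [ 0.03 -0.88  0.05] 29.9
34.5 15.27 q [12.07 10.02 34.56] F [ 4.78 -0.95 -0.23] M [ 0.07 -0.9   0.05] 30.0
34.0 15.62 q [11.95 10.05 33.94] F [ 4.66 -0.25 -0.31] M [ 0.09 -0.9   0.05] 29.4
33.5 15.97 q [11.93 10.08 33.43] F [ 4.3  -0.17 -0.74] M [ 0.11 -0.91  0.05] 30.1
33.0 16.32 q [12.07 10.04 33.07] F [ 4.71 -0.43  0.06] M [ 0.2  -0.87  0.03] 29.7
32.5 16.67 q [12.36 10.01 32.85] F [4.91 1.24 3.21] M [ 0.35 -0.81  0.02] 30.0
```

Run:
```python
from h import *
x,y,z=np.load("st.npy")
b=None
while x<25:
    x+=1 if x<16 else .35
    move_l(P(x,y,z),speed=15);f,q=s(round(x,2))
    if b is None:b=f[0]
    if f[0]-b<-4.5:break
np.save("st.npy",[x,y,z])
```

```text
13.0 17.02 q [12.7   9.99 32.7 ] F [2.36 0.85 5.6 ] M [ 0.26 -0.44  0.03] 30.2
14.0 17.37 q [13.55  9.92 32.7 ] F [2.39 0.76 5.4 ] M [ 0.2  -0.36  0.  ] 30.0
15.0 17.72 q [14.47  9.83 32.7 ] F [2.45 0.69 6.05] M [ 0.16 -0.34  0.03] 30.1
16.0 18.07 q [15.45  9.73 32.71] F [2.18 0.18 5.41] M [ 0.12 -0.32  0.03] 29.5
16.35 18.42 q [15.63  9.73 32.69] F [ 1.91 -0.03  5.7 ] M [ 0.09 -0.3   0.04] 30.0
16.7 18.77 q [15.94  9.71 32.68] F [1.73 0.31 5.8 ] M [ 0.08 -0.26  0.06] 29.5
17.05 19.12 q [16.27  9.66 32.68] F [ 1.62 -0.13  5.57] M [ 0.04 -0.24  0.03] 29.6
17.4 19.47 q [16.62  9.63 32.69] F [1.61 0.03 5.6 ] M [ 0.03 -0.25  0.03] 29.8
17.75 19.82 q [16.94  9.57 32.7 ] F [ 1.63 -0.55  5.69] M [ 0.03 -0.27  0.05] 30.2
18.1 20.17 q [17.29  9.54 32.71] F [ 1.46 -0.48  5.68] M [ 0.02 -0.25  0.07] 29.9
18.45 20.52 q [17.64  9.48 32.71] F [ 1.58 -0.54  5.61] M [ 0.01 -0.26  0.06] 30.3
18.8 20.87 q [17.96  9.47 32.69] F [ 1.35 -0.61  5.71] M [-0.03 -0.24  0.09] 29.7
19.15 21.22 q [18.3   9.43 32.69] F [ 1.57 -0.96  5.58] M [-0.04 -0.25  0.07] 29.8
19.5 21.57 q [18.68  9.37 32.7 ] F [ 1.59 -0.99  5.31] M [-0.04 -0.25  0.08] 30.0
19.85 21.92 q [19.03  9.35 32.69] F [ 1.54 -0.95  5.66] M [-0.07 -0.27  0.07] 29.8
20.2 22.27 q [19.4   9.32 32.7 ] F [ 1.52 -1.02  5.64] M [-0.05 -0.27  0.08] 29.9
20.55 22.62 q [19.65  9.32 32.69] F [ 1.17 -1.1   5.91] M [-0.08 -0.25  0.08] 29.9
20.9 22.97 q [19.63  9.33 32.68] F [-0.13 -0.89  6.36] M [-0.14 -0.1   0.08] 30.2
21.25 23.32 q [19.67  9.31 32.71] F [-0.8  -1.5   7.13] M [-0.18  0.04  0.08] 29.7
21.6 23.67 q [19.72  9.32 32.72] F [-1.54 -1.51  7.92] M [-0.22  0.17  0.07] 29.8
21.95 24.02 q [19.68  9.33 32.67] F [-2.32 -1.38  8.84] M [-0.29  0.29  0.1 ] 29.9
```

Run:
```python
from h import *
x,y,z=np.load("st.npy");z+=.3
move_l(P(x,7,z),speed=15);f,q=s(7);y=7;lastq=q[1];n=0
move_l(P(x,5,z),speed=15);f,q=s(5);y=5;lastq=q[1]
fb=f[1]
while y>-9:
    y-=.6;move_l(P(x,y,z),speed=15);f,q=s(round(y,2))
    n=n+1 if lastq-q[1]<.25 else 0
    lastq=q[1]
    if n>=3 or f[1]-fb>6:break
np.save("st.npy",[x,y,z])
```

```text
7 24.47 q [19.68  8.64 32.67] F [-0.96  4.56  9.19] M [0.62 0.22 0.19] 29.7
5 24.85 q [19.69  7.09 32.66] F [-0.68  5.86  9.63] M [0.82 0.24 0.22] 29.9
4.4 25.2 q [19.74  6.75 32.69] F [-0.42  6.5  10.12] M [0.89 0.27 0.21] 30.1
3.8 25.55 q [19.7   6.25 32.66] F [-0.66  6.39 10.33] M [0.93 0.23 0.22] 29.5
3.2 25.9 q [19.71  5.67 32.67] F [-0.67  6.86 10.  ] M [0.93 0.26 0.24] 30.2
2.6 26.25 q [19.72  5.09 32.68] F [-0.13  6.77  9.91] M [0.96 0.24 0.21] 29.7
2.0 26.6 q [19.73  4.52 32.7 ] F [-0.71  6.43 10.6 ] M [0.96 0.25 0.2 ] 29.8
1.4 26.95 q [19.71  3.93 32.68] F [-0.3   6.64 10.72] M [0.94 0.25 0.21] 30.1
0.8 27.3 q [19.7   3.3  32.68] F [-0.65  6.42  9.7 ] M [0.95 0.25 0.21] 30.3
0.2 27.65 q [19.72  2.71 32.69] F [-0.2   6.81 10.45] M [0.94 0.25 0.19] 29.9
-0.4 28.0 q [19.72  2.14 32.71] F [-0.64  6.75 10.35] M [0.96 0.25 0.21] 29.8
-1.0 28.35 q [19.69  1.55 32.66] F [-0.65  6.48 10.36] M [0.95 0.27 0.2 ] 29.6
-1.6 28.7 q [19.72  0.96 32.69] F [-0.78  6.58 10.51] M [0.97 0.26 0.16] 29.7
-2.2 29.05 q [19.71  0.35 32.69] F [-0.81  6.52 10.38] M [0.96 0.27 0.2 ] 29.8
-2.8 29.4 q [19.71 -0.23 32.7 ] F [-0.77  6.97 10.2 ] M [0.94 0.27 0.19] 29.9
-3.4 29.75 q [19.69 -0.73 32.69] F [-0.49  6.97 10.68] M [0.99 0.27 0.2 ] 29.9
-4.0 30.1 q [19.68 -0.71 32.69] F [-0.59  8.63 10.92] M [1.23 0.28 0.22] 29.8
-4.6 30.45 q [19.67 -0.77 32.73] F [-0.17 10.22 12.65] M [1.48 0.35 0.22] 29.7
-5.2 30.8 q [19.68 -0.81 32.77] F [-0.37 11.38 12.81] M [1.72 0.38 0.23] 29.9
```

Run:
```python
from h import *
import cv2
x,y,z=np.load("st.npy")
wait(.3);s("hold")
move_l(P(20.6,-2.6,32.9),speed=8);s("relax")
grip(60);wait(.2);_,q=s("open")
move_l(P(20,-.8,50),speed=40);move_l(P(20,-.8,150),speed=100);s("up")
goto(P(-120,150,260),A);s("clear")
a=get_image("top")[170:270,300:430,::-1];b=get_image("scene")[160:270,215:345,::-1]
k=lambda i:cv2.resize(i,(400,320),interpolation=2)
cv2.imwrite("pics/end.png",np.hstack([k(a),k(b)]))
```

```text
hold 31.2 q [19.66 -0.8  32.75] F [-0.05 11.41 12.45] M [1.72 0.38 0.24] 29.8
relax 31.82 q [19.75 -0.76 32.72] F [2.73 4.85 5.95] M [ 0.85 -0.36  0.2 ] 29.7
open 32.52 q [20.53 -2.69 32.88] F [ 0.06  0.24 -0.04] M [-0.   -0.01 -0.01] 60.0
up 34.35 q [ 19.29  -0.42 148.91] F [0.31 0.11 0.12] M [-0.02 -0.   -0.  ] 60.1
clear 35.38 q [-119.75  149.5   259.26] F [ 0.32  0.03 -0.31] M [-0.02 -0.01 -0.01] 60.2
```

View pics/end.png

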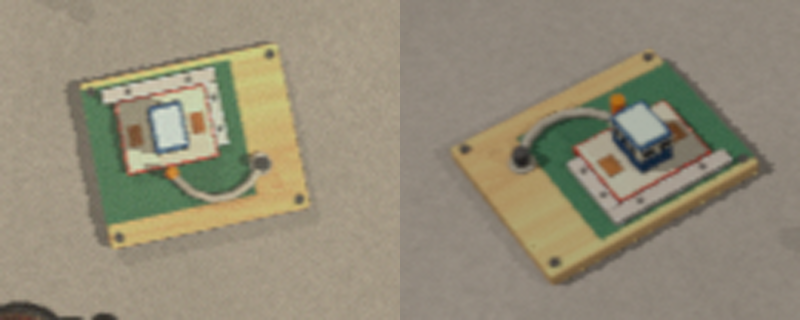

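The picture shows the plate flat on the board against both edges, top view corner at about (210,90). The orange pin bears on the middle of the near edge at (172,173), and the robot is clear.

```bash
python3 -c "
from station import *
wait(.3);print(sign_off())"
```

```text
the job is handed in; nothing more can be done
None
```

The deck plate is clipped into the jig: pressed against both fixed edges (about 4 N each, estimated from the wrist force), then released with the spring pin on its near edge, and handed in at about 36 s; no verdict was returned.

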